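# Turn the cheese board slate side up and serve the cheese

### The arm

A 6-joint arm with a two-finger parallel gripper is mounted at the origin on the work surface. World frame = base frame: x ahead of the robot, y to its left, z up, the work surface at z = 0. Lengths are in m, angles in degrees, forces in N, time in s.
With the tool pointing down it reaches from about 0.375 to 0.975 m from the base axis. Payload 3.8 kg.
Tool frame: the origin (TCP) lies on the centre line of the jaws, within the pads' length; the fingertips stand 11 mm ahead of it and the grasp point (between the pads) lies 8 mm behind it; z points along the fingers, y is the line along which they close (so a half turn about z gives the same grasp; the last joint's range is limited). The gripper opens to 88 mm and grips with 3 to 60 N. Pads are 18 mm wide; open, the fingers measure 123 mm over their backs; the gripper's body (75 mm by 187 mm) begins 45 mm behind the grasp point.
Start: joints at [66.125, 15.12, 91.902, -0, 72.978, -2.114], TCP at [0.25, 0.627, 0.25] pointing down, gripper open.
Joint ranges: [-150.88, 150.88], [-54.13, 125.18], [17.81, 147.31], [-75.09, 255.09], [0, 152.58], [-146.25, 146.25]. Speed limits (degrees/s): [147.25, 147.25, 180, 180, 180, 180].

### API

Orientations are given as [roll, pitch, yaw] about the fixed x, y, z axes, in that order (R = Rz(yaw) Ry(pitch) Rx(roll)).
In Python, from rig import get_obs, get_image, get_calibration, sign_off gives the robot as it stands.
- The arm moves only by the shell command python3 -m inch 'ROWS' [OPENING] [FORCE]. ROWS is JSON, a list of rows, each a list of 2 entries, a list of its own where there are three numbers: the shift along the tool's x, y, z in mm, then the turn about the tool's z in rad. In form: [[[tx, ty, tz], spin], ...]. A call has 1 to 8 rows; each row is the pose to reach, as a shift and turn from the pose commanded when the call began, along the tool's axes at that moment; what a row does not reach only later rows make up. A row lasts 1/8 s, in which the tool goes at most 62.5 mm and 10.7 degrees, less where a joint would pass 70% of its speed; a pose out of reach is approached as far as the arm can. A call with a gripper value outside its range is refused whole. OPENING is the finger opening in mm, from 0 to 88.1, set as the call begins (- or left out, the last holds). The fingers move at their own pace and stop on an object; FORCE is the grip in N (left out, the last holds). Time passes only in rows, so rows that repeat a pose let the fingers close. It gives the time, the measured TCP pose, the force, the opening and the grip force at its end, in the units of the state.
- get_obs(): the state, without advancing time (a new reading comes with each control period).
- get_image(name): name is "scene" or "top" or "wrist"; returns (picture, depth): 384x512x3 uint8, red, green, blue; 384x512 float32, m along the optical axis (not along the pixel's ray), 0 where there is no reading.
- get_calibration(name): a dict with "intrinsics" (3x3 intrinsics, pixels), "dist" ([k1, k2, p1, p2, k3] as OpenCV has them; the pictures are not rectified), "R" (3x3) and "t" (3): a world point X has camera coordinates R X + t; the wrist camera has in their place "tool_from_camera" (4x4, takes a point from camera to tool coordinates, whose origin is the TCP and whose axes are the flange's). Camera axes: x right, y down, z forward; pixel columns grow to the right and rows downward; lengths in m; the calibration is good to about 2 mm. A picture is of the moment at which its call begins: read the wrist's pose just before it. get_calibration takes no time and is no camera call.
- sign_off(): hands the job in; it is judged then, once.
The state is a dict: "t": time; "joint_pos": joint angles; "joint_velocities": joint speeds; "tau": joint torques, N m; "tcp_pos": TCP position; "tool_rot": TCP orientation; "ft_force": force on the tool from outside, world axes, zero at the start; "wrist_torque": the same for the moment, N m; "finger_gap": finger opening in m; "gripper_force": force on a finger pad.
Only numpy, scipy, OpenCV 4.12 (cv2) and the standard library are available. Lean on these libraries where they do the work, as an engineer would, in place of code of your own. Each camera call takes 0.05 s, during which the arm holds its last target. There are 200 camera calls.

### The job

Turn the small serving board over so that its dark slate face is up, and lay it in the middle of the blue place mat, its long side in line with the mat's long side; set it down without dropping it or letting it topple. Then take the block of cheese from the marble coaster and set it down, not drop it, upright in the middle of the slate, lengthwise along the board. Leave the tumbler, the jar and the grater where they are.

Things in the scene. Friction and masses are not known exactly. Their poses are not given: they have to be found in the camera images.
- board: rectangular serving board, 64 x 120 x 26 mm (body x, y, z), about 0.3 kg: the lower 8 mm is near-black slate, the upper 18 mm is light maple with two thin dark stripes along its length. It starts lying flat on the table, maple up. Origin: centre of the slate face; z points from the slate face to the maple face (up at the start, so down once turned over); y along the 120 mm length
- board_mid (a point): centre of the board's volume, 13 mm from both faces; same axes as the board
- mat: flat blue place mat fixed to the table, 130 x 190 x 3 mm (body x, y, z), y along its length. Origin: centre of its underside, on the table; its top is 3 mm higher
- coaster: round white marble coaster fixed to the table, diameter 120 mm, 6 mm thick. Origin: centre of its underside, on the table. The cheese starts on it
- cheese: yellow block of hard cheese with a brown rind on one end, 36 x 80 x 40 mm (body x, y, z), about 0.13 kg, rigid. Origin: centre of its underside; y along its 80 mm length; z up
- tumbler: bystander: drinking glass, 68 mm wide at the rim, 90 mm tall, open upward. Origin: centre of its underside
- jar: bystander: amber jar with a black cap, 66 mm wide, 85 mm tall. Origin: centre of its underside
- grater: bystander: flat steel grater with a black handle lying on the table, blade 60 x 110 mm, handle 95 mm long beyond the blade's +y end, 14 mm tall. Origin: centre of the blade's underside
Mind the look-alikes: they are no part of the job. There is more than one size of the cheese; the job needs the smallest.

How it is judged:
By the outcome, as a careful person would: the job done as asked, in the order asked, and still so for the second after the job is handed in, with the robot touching nothing.
It also fails if it takes over 72 s, if anything falls off the work surface, if the arm or the gripper's body presses on something with over 40 N, if the wrist force passes 120 N, or if a joint passes its speed limit or range.

## Working session

There is one attempt and no reset: what is moved stays moved. The work goes in short steps, Python scripts to look and compute and a shell command to move; the robot and the scene stay as the last step left them, time stands still between calls to the robot, and variables do not carry over. Pictures are saved under pics/ and viewed, at most 12 in all, crops included, and the job is handed in when it is done.

```bash
mkdir -p pics; ls; python3 - <<'E'
from rig import *
import cv2,numpy as np
o=get_obs();print(o)
for n in("scene","top"):
    im,d=get_image(n);np.savez(f"pics/{n}.npz",im=im,d=d);cv2.imwrite(f"pics/{n}0.png",im[...,::-1])
    print({k:np.round(v,4).tolist() for k,v in get_calibration(n).items()})
E
```

```text
pics
{'t': 0.0, 'joint_pos': array([ 6.61252464e+01,  1.51700786e+01,  9.19791715e+01, -3.60458398e-03,
        7.29771624e+01, -2.11398626e+00]), 'joint_velocities': array([-0.00600297, -0.03201463,  0.07584383, -0.0446627 ,  0.08283116,
       -0.00975313]), 'tau': array([ 2.01296207e-04, -5.02114606e+01, -3.56875491e+01,  7.30005163e-02,
        2.98083632e-02, -1.95995281e-04]), 'tcp_pos': array([0.2499901 , 0.62627873, 0.24839678]), 'tool_rot': array([-1.79873546e+02, -1.22107740e-03,  1.58240290e+02]), 'ft_force': array([-0.40719255,  0.46011587, -0.86087414]), 'wrist_torque': array([-0.00925736,  0.0129716 , -0.01098371]), 'gripper_force': 0.0, 'finger_gap': 0.08828764493534144}
{'intrinsics': [[403.8739, 0.0, 262.7936], [0.0, 403.8739, 192.2401], [0.0, 0.0, 1.0]], 'dist': [0.0475, 0.0, 0.0, 0.0, 0.0], 'R': [[-0.8193, 0.5731, 0.0168], [0.392, 0.5812, -0.7131], [-0.4185, -0.5776, -0.7009]], 't': [0.4167, -0.2189, 1.2613]}
{'intrinsics': [[426.5952, 0.0, 250.0681], [0.0, 426.5952, 193.2322], [0.0, 0.0, 1.0]], 'dist': [-0.0528, 0.0, 0.0, 0.0, 0.0], 'R': [[0.0231, -0.9994, 0.0274], [-0.9926, -0.0262, -0.1185], [0.1191, -0.0245, -0.9926]], 't': [0.0375, 0.5541, 1.064]}
```

View pics/top0.png

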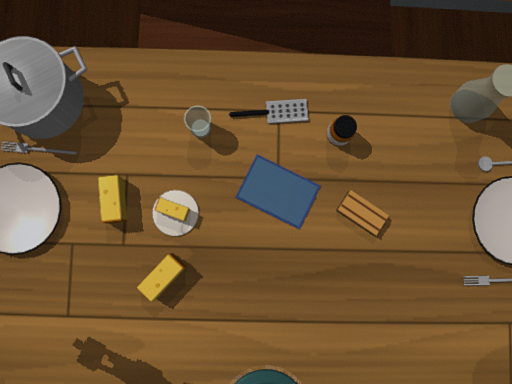

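View pics/scene0.png

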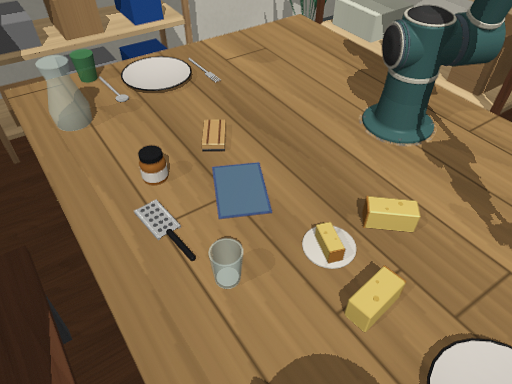

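The top view shows the board at about (364,213) with its maple face up, the mat at (278,191) and the coaster at (175,213). The small cheese sits on the coaster at (172,209). The tumbler (198,121), grater (288,112) and jar (343,130) lie along the far side, and the other two cheeses, at (112,198) and (161,278), are decoys.

```bash
cat > h.py <<'E'
import numpy as np,cv2
from rig import *
from scipy.spatial.transform import Rotation as Ro
def world(n,d,o=None):
    c=get_calibration(n);h,w=d.shape
    u,v=np.meshgrid(np.arange(w),np.arange(h))
    p=cv2.undistortPoints(np.stack([u,v],-1).reshape(-1,1,2).astype(float),c["intrinsics"],c["dist"]).reshape(h,w,2)
    X=np.dstack([p*d[...,None],d])
    if n=="wrist":
        T=c["tool_from_camera"];X=X@T[:3,:3].T+T[:3,3]
        X=X@Ro.from_euler("xyz",o["tool_rot"],degrees=True).as_matrix().T+o["tcp_pos"]
    else: X=(X-c["t"])@c["R"]
    X[d==0]=np.nan
    return X
def rect(X,m):
    k,l,s,_=cv2.connectedComponentsWithStats(m.astype(np.uint8))
    i=1+np.argmax(s[1:,4]);q=X[l==i];q=q[~np.isnan(q).any(1)]
    (c,wh,a)=cv2.minAreaRect((q[:,:2]*1000).astype(np.float32))
    if wh[0]<wh[1]:a+=90;wh=wh[::-1]
    return dict(c=np.round(c,1).tolist(),mean=np.round(q.mean(0)*1000,1).tolist(),wh=np.round(wh,1).tolist(),ang=round((a+90)%180-90,1),z=np.round(np.percentile(q[:,2]*1000,[5,50,95]),1).tolist(),n=len(q))
E
python3 - <<'E'
from h import *
f=np.load("pics/top.npz");im,d=f["im"],f["d"];X=world("top",d)
hsv=cv2.cvtColor(im,cv2.COLOR_RGB2HSV)
def roi(x0,y0,x1,y1):
    m=np.zeros(d.shape,bool);m[y0:y1,x0:x1]=1;return m
z=X[...,2]
print("table z",np.nanmedian(z[roi(260,240,330,310)]))
print("board",rect(X,roi(325,180,400,248)&(z>.015)))
print("mat",rect(X,roi(230,150,325,235)&(hsv[...,0]>95)&(hsv[...,0]<125)&(hsv[...,1]>90)))
print("cheese",rect(X,roi(150,188,202,240)&(z>.028)))
print("coaster",rect(X,roi(148,185,204,240)&(hsv[...,1]<60)))
for n,r in dict(tumbler=(180,100,220,142),jar=(322,112,362,150),grater=(228,95,315,128)).items(): print(n,rect(X,roi(*r)&(z>.007)))
E
```

```text
table z -0.0007701902443127941
board {'c': [511.3, -244.2], 'mean': [510.7, -243.4, 25.1], 'wh': [121.9, 65.6], 'ang': 57.6, 'z': [21.3, 25.2, 28.5], 'n': 1160}
mat {'c': [564.1, -23.4], 'mean': [563.7, -22.7, 2.7], 'wh': [188.1, 128.8], 'ang': 65.0, 'z': [-0.8, 2.7, 6.3], 'n': 3374}
cheese {'c': [506.9, 249.2], 'mean': [506.5, 248.3, 45.0], 'wh': [80.9, 36.1], 'ang': 71.4, 'z': [41.1, 45.2, 48.9], 'n': 468}
coaster {'c': [501.3, 245.1], 'mean': [496.4, 241.2, 5.2], 'wh': [119.5, 119.0], 'ang': -88.3, 'z': [1.7, 5.3, 8.8], 'n': 1164}
tumbler {'c': [730.4, 187.8], 'mean': [735.5, 189.5, 58.0], 'wh': [66.7, 65.9], 'ang': 20.8, 'z': [10.2, 62.1, 91.4], 'n': 560}
jar {'c': [722.3, -181.6], 'mean': [717.3, -176.7, 69.0], 'wh': [64.0, 62.2], 'ang': 88.2, 'z': [21.0, 82.7, 87.2], 'n': 694}
grater {'c': [778.0, 6.7], 'mean': [780.7, -16.5, 10.0], 'wh': [206.9, 61.4], 'ang': -83.4, 'z': [7.3, 9.5, 14.3], 'n': 749}
```

```bash
cat > plan.py <<'E'
# python3 plan.py cx cy cz cyaw  x y z yaw [x y z yaw ...]  (mm,deg): shift in tool frame at start + spin
import sys,numpy as np
a=np.array(list(map(float,sys.argv[1:]))).reshape(-1,4)
c=a[0];y=np.radians(c[3]);R=np.array([[np.cos(y),np.sin(y),0],[np.sin(y),-np.cos(y),0],[0,0,-1]])
for t in a[1:]: print(np.round(R.T@(t[:3]-c[:3]),1).tolist(),round(np.radians(c[3]-t[3]),3))
E
python3 plan.py 250 627 250 158.24 550 50 230 100
python3 plan.py 550 50 230 100 486 -284 180 57.6
```

```text
[-492.5, -424.7, 20.0] 1.016
[-317.8, -121.0, 50.0] 0.74
```

```bash
python3 -m inch '[[[-60,-52,3],0.16],[[-120,-104,5],0.3],[[-180,-156,8],0.45],[[-240,-208,10],0.55],[[-300,-260,12],0.7],[[-360,-312,15],0.85],[[-425,-365,18],0.95],[[-492,-425,20],1.016]]' 88 10
python3 -c "
from rig import *;o=get_obs();print(o['t'],o['tcp_pos'],o['tool_rot'],o['joint_pos'])"
```

```text
t: 1.1
tcp_pos: [0.4808, 0.1814, 0.2338]
tool_rot: [-180.0, -0.0, 99.9]
ft_force: [1.0, 0.9, -0.8]
finger_gap: 0.0879
gripper_force: 0.0
1.1 [0.48081055 0.18136502 0.2337619 ] [-1.79996994e+02 -9.80922262e-04  9.98927604e+01] [ 1.78885745e+01 -1.81526913e+00  1.12413530e+02  1.48443068e-03
  6.94045799e+01  7.99529184e+00]
```

```bash
python3 -m inch '[[[0,0,0],0],[[0,0,0],0]]' | head -3
python3 plan.py 481 181 234 100 486 -284 180 57.6
```

```text
t: 1.35
tcp_pos: [0.4801, 0.1832, 0.2337]
tool_rot: [-179.9, -0.0, 100.0]
[-458.8, -75.8, 54.0] 0.74
```

```bash
python3 -m inch '[[[-50,-8,6],0.1],[[-100,-17,12],0.2],[[-150,-25,18],0.3],[[-200,-33,24],0.4],[[-250,-41,30],0.5],[[-300,-50,36],0.6],[[-350,-58,42],0.7],[[-400,-66,48],0.74]]' >/dev/null; python3 -m inch '[[[0,0,0],0],[[0,0,0],0]]' | head -3
```

```text
t: 2.6
tcp_pos: [0.4854, -0.2203, 0.1858]
tool_rot: [-179.9, -0.0, 57.7]
```

```bash
python3 - <<'E'
from h import *
o=get_obs();im,d=get_image("wrist");np.savez("pics/w1.npz",im=im,d=d);cv2.imwrite("pics/w1.png",im[...,::-1])
X=world("wrist",d,o);z=X[...,2];np.save("pics/w1X.npy",X)
print(o["tcp_pos"],o["tool_rot"],np.nanpercentile(z,[1,20,50,80,99]))
E
```

```text
[ 0.48538953 -0.22033206  0.18578572] [-1.79937550e+02 -3.62265492e-02  5.77342036e+01] [-1.47917878e-03 -2.17781953e-04  7.17178883e-04  2.24748169e-01
  2.73704717e-01]
```

View pics/w1.png

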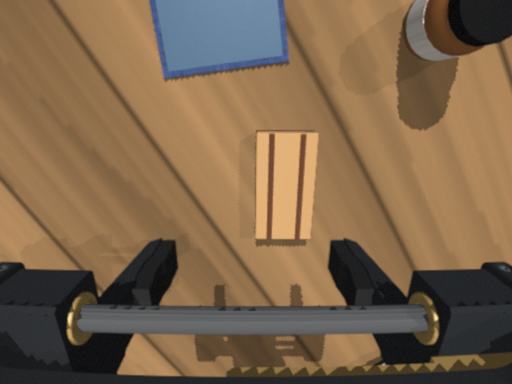

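The wrist view shows the board with corners near (257,131), (318,131), (310,240) and (256,240), nearly in line with the tool. The mat edge is above it and the jar at top right.

```bash
python3 - <<'E'
from h import *
X=np.load("pics/w1X.npy");z=X[...,2];m=np.zeros(z.shape,bool);m[110:250,235:340]=1
print(rect(X,m&(z>.02)&(z<.04)))
E
python3 plan.py 486 -221 187 57.6 486 -284 60 57.6
```

```text
{'c': [511.7, -244.8], 'mean': [513.6, -241.2, 26.2], 'wh': [119.9, 64.3], 'ang': 57.1, 'z': [25.0, 26.3, 27.4], 'n': 6350}
[-53.2, 33.8, 127.0] 0.0
```

```bash
python3 -m inch '[[[-20,12,30],0.01],[[-40,25,60],0.01],[[-53,34,90],0.01],[[-53,34,120],0.01],[[-53,34,127],0.01],[[-53,34,127],0.01],[[-53,34,127],0.01]]' | head -4;  python3 -c "
from rig import *;o=get_obs();print(o['tcp_pos'],o['tool_rot'])"
```

```text
t: 3.52
tcp_pos: [0.4867, -0.285, 0.0607]
tool_rot: [179.9, -0.0, 57.1]
ft_force: [0.7, -0.1, -0.2]
[ 0.4867039  -0.28496903  0.06068647] [ 1.79850218e+02 -3.54393911e-03  5.71200518e+01]
```

```bash
python3 -m inch '[[[-1,0,16],0],[[-1,0,32],0],[[-1,0,42],0],[[-1,0,47.5],0],[[-1,0,47.5],0],[[-1,0,47.5],0]]' | head -4; python3 -m inch '[[[0,0,0],0],[[0,0,0],0],[[0,0,0],0],[[0,0,0],0],[[0,0,0],0],[[0,0,0],0]]' 50 5
```

```text
t: 4.28
tcp_pos: [0.485, -0.286, 0.0115]
tool_rot: [180.0, 0.0, 57.0]
ft_force: [-0.3, -0.9, 0.2]
t: 5.03
tcp_pos: [0.4849, -0.2858, 0.0115]
tool_rot: [-180.0, 0.0, 57.1]
ft_force: [-0.2, -0.7, -1.1]
finger_gap: 0.064
gripper_force: 5.0
```

```bash
python3 -m inch '[[[1,0,-7],0],[[3,0,-14],0],[[5,0,-21],0],[[7,0,-27],0],[[10,0,-34],0],[[13,0,-41],0],[[17,0,-47],0],[[21,0,-52],0]]'; python3 - <<'E'
from h import *
im,d=get_image("scene");cv2.imwrite("pics/s1.png",cv2.resize(im[90:190,150:290,::-1],None,fx=4,fy=4,interpolation=cv2.INTER_CUBIC))
E
```

```text
t: 6.02
tcp_pos: [0.4966, -0.2682, 0.0641]
tool_rot: [180.0, 0.0, 57.1]
ft_force: [-0.0, -1.2, -1.6]
finger_gap: 0.064
gripper_force: 5.0
```

View pics/s1.png

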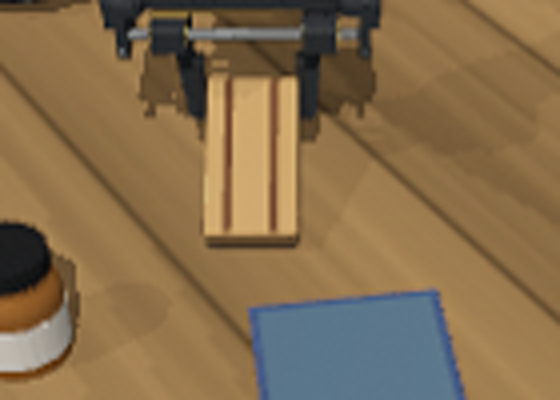

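The crop shows the board tilted up in the fingers with its far edge resting on the table, so it is pivoting as intended. I'll continue up to vertical.

```bash
python3 -m inch '[[[9,0,-10.5],0],[[20,0,-20],0],[[31,0,-28],0],[[44,0,-34.5],0],[[57,0,-39],0],[[71,0,-42],0],[[85,0,-43],0],[[98,0,-42],0]]'; python3 - <<'E'
from h import *
im,d=get_image("scene");np.save("pics/s2X.npy",world("scene",d));cv2.imwrite("pics/s2.png",cv2.resize(im[60:190,130:300,::-1],None,fx=4,fy=4,interpolation=cv2.INTER_CUBIC))
E
```

```text
t: 7.08
tcp_pos: [0.5508, -0.1848, 0.1064]
tool_rot: [179.9, -0.1, 57.1]
ft_force: [-1.8, 0.4, 4.8]
finger_gap: 0.0642
gripper_force: 5.0
```

View pics/s2.png

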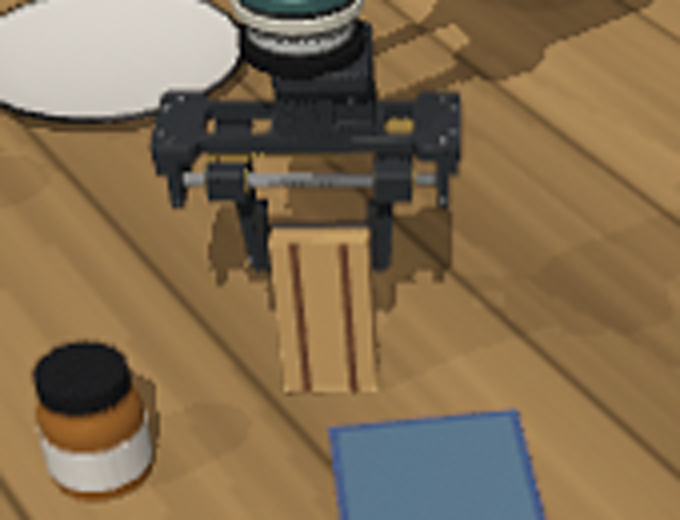

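The board now stands on its end, vertical, with the maple face toward the mat. I'll check its tilt from the depth data and grip firmly.

```bash
python3 -m inch '[[[0,0,0],0],[[0,0,0],0]]' - 30; python3 - <<'E'
from h import *
o=get_obs();X=np.load("pics/s2X.npy");q=X[int(60+270/4):int(60+375/4),int(130+295/4):int(130+365/4)].reshape(-1,3)
q=q[~np.isnan(q).any(1)];c=q.mean(0);n=np.linalg.svd(q-c)[2][2];n*=np.sign(n[1])
print(c,n,"yaw",np.degrees(np.arctan2(n[1],n[0])),"tilt",np.degrees(np.arcsin(n[2])))
d=np.array([np.cos(np.radians(57.1)),np.sin(np.radians(57.1)),0])
print("face ahead of TCP along d",(c-o["tcp_pos"])@d)
y=np.radians(57.1);yt=np.array([np.sin(y),-np.cos(y),0]);print("lat",np.percentile((q-o["tcp_pos"])@yt,[1,99]), q[:,2].min())
E
python3 plan.py 551 -184.5 106.5 57.1 533 -89.6 126 65
```

```text
t: 7.38
tcp_pos: [0.551, -0.1843, 0.1063]
tool_rot: [180.0, -0.2, 57.0]
ft_force: [0.0, 3.1, 6.1]
finger_gap: 0.0636
gripper_force: 30.0
[ 0.55873075 -0.16978047  0.05960389] [0.55085017 0.83298498 0.05196252] yaw 56.52346989595427 tilt 2.9785746457773734
face ahead of TCP along d 0.016411245867623058
lat [-0.02563421  0.02358971] 0.016657033521487303
[69.9, -66.7, -19.5] -0.138
```

```bash
python3 -m inch '[[[0,0,-10],0],[[0,0,-20],0],[[12,-11,-22],-0.03],[[30,-28,-22],-0.06],[[50,-47,-22],-0.1],[[64,-61,-22],-0.13],[[70,-67,-22],-0.138],[[70,-67,-22],-0.138]]';python3 -m inch '[[[0,0,0],0],[[0,0,0],0]]' | head -4; python3 - <<'E'
from h import *
o=get_obs();im,d=get_image("wrist");cv2.imwrite("pics/w2.png",im[...,::-1]);np.save("pics/w2X.npy",world("wrist",d,o))
im,d=get_image("scene");X=world("scene",d);np.savez("pics/s3.npz",im=im,X=X);cv2.imwrite("pics/s3.png",cv2.resize(im[70:230,150:330,::-1],None,fx=3.5,fy=3.5,interpolation=cv2.INTER_CUBIC))
print(o["tcp_pos"],o["tool_rot"])
E
```

```text
t: 8.38
tcp_pos: [0.5314, -0.0904, 0.1276]
tool_rot: [180.0, 0.0, 65.0]
ft_force: [0.3, -0.4, -2.8]
finger_gap: 0.064
gripper_force: 30.0
t: 8.62
tcp_pos: [0.5317, -0.0915, 0.1276]
tool_rot: [180.0, 0.0, 64.9]
ft_force: [0.1, -0.3, -2.4]
[ 0.53171188 -0.09150951  0.12762853] [1.79980677e+02 5.98465495e-03 6.49083634e+01]
```

View pics/s3.png

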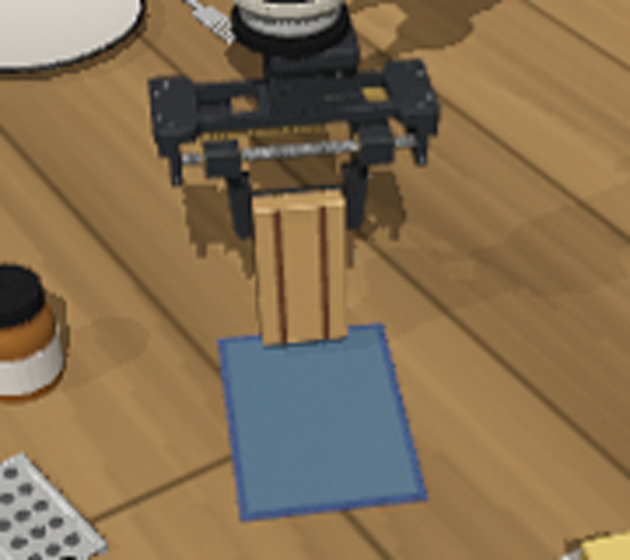

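The board hangs upright over the mat's near end, with its lower edge at about (305,342) in the crop and the mat's near edge between (220,340) and (383,326). I'll lower it until it touches.

```bash
python3 -m inch '[[[0,0.5,6],0],[[0,0.5,12],0],[[0,0.5,16],0],[[0,0.5,18],0],[[0,0.5,19],0],[[0,0.5,19.5],0],[[0,0.5,19.5],0]]'; python3 - <<'E'
from h import *
X=np.load("pics/w2X.npy");f=np.load("pics/s3.npz");im,Y=f["im"],f["X"]
h=cv2.cvtColor(im,cv2.COLOR_RGB2HSV);m=(h[...,0]>95)&(h[...,0]<125)&(h[...,1]>90);m[:160]=0;m[230:]=0;m[:,:200]=0;m[:,290:]=0
print("mat from scene",rect(Y,m))
E
```

```text
t: 9.6
tcp_pos: [0.5316, -0.0907, 0.1092]
tool_rot: [-179.9, -0.0, 65.0]
ft_force: [-3.6, 1.3, 6.6]
finger_gap: 0.0636
gripper_force: 30.0
mat from scene {'c': [564.6, -22.4], 'mean': [571.7, -10.6, 0.9], 'wh': [193.7, 128.6], 'ang': 64.9, 'z': [-1.3, 0.9, 3.2], 'n': 439}
```

```bash
python3 -m inch '[[[3,0,0],0],[[9,0,0],0],[[15,0,0],0],[[22,0,0.5],0],[[29,0,1],0],[[36,0,2],0],[[42,0,4],0],[[49,0,6.5],0]]' - 5; python3 - <<'E'
from h import *
o=get_obs();im,d=get_image("scene");X=world("scene",d);np.savez("pics/s4.npz",im=im,X=X);cv2.imwrite("pics/s4.png",cv2.resize(im[70:230,150:330,::-1],None,fx=3,fy=3,interpolation=cv2.INTER_CUBIC))
E
```

```text
t: 10.6
tcp_pos: [0.5532, -0.0461, 0.1016]
tool_rot: [180.0, -0.0, 65.0]
ft_force: [-1.4, 1.8, 3.5]
finger_gap: 0.0639
gripper_force: 5.0
```

View pics/s4.png

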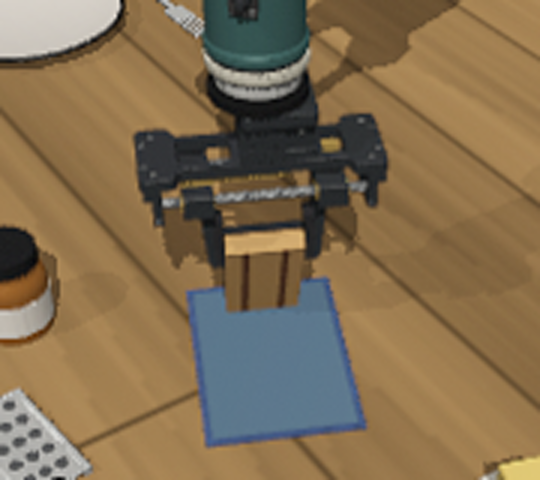

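The board has leaned past vertical over its bottom edge on the mat, with the maple face shaded and turning down. I'll keep going.

```bash
python3 -m inch '[[[6,0,1.5],0],[[13,0,4.5],0],[[19,0,8],0],[[25,0,12],0],[[31,0,16],0],[[36,0,20.5],0],[[41,0,25],0],[[46,0,31],0]]' | head -4; python3 -m inch '[[[4,0,5],0],[[8,0,11],0],[[12,0,17],0],[[15,0,23],0],[[18,0,29],0],[[20,0,35],0],[[21,0,40],0],[[21,0,40],0]]';python3 - <<'E'
from h import *
o=get_obs();im,d=get_image("scene");X=world("scene",d);np.savez("pics/s5.npz",im=im,X=X)
m=np.zeros(d.shape,bool);m[150:215,210:275]=1;h=cv2.cvtColor(im,cv2.COLOR_RGB2HSV)
cv2.imwrite("pics/s5.png",cv2.resize(im[90:220,180:300,::-1],None,fx=4,fy=4,interpolation=cv2.INTER_CUBIC))
E
```

```text
t: 11.65
tcp_pos: [0.5723, -0.0047, 0.0702]
tool_rot: [180.0, -0.0, 65.0]
ft_force: [0.2, 0.4, 0.8]
t: 12.65
tcp_pos: [0.581, 0.0142, 0.0302]
tool_rot: [-180.0, 0.0, 65.0]
ft_force: [0.2, 0.1, -1.8]
finger_gap: 0.0642
gripper_force: 5.0
```

View pics/s5.png

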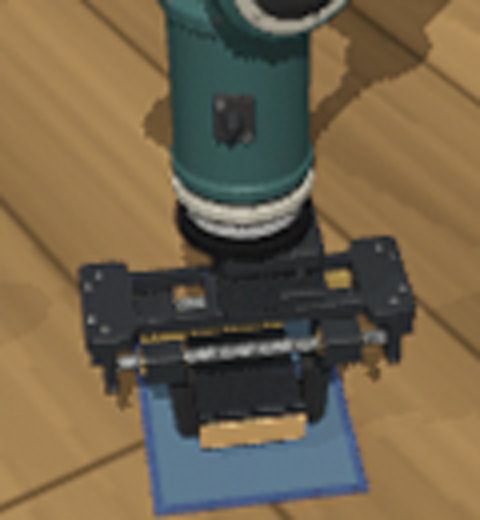

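The slate face is now up and the near end is still about 15 mm above the mat. I'll lower it the rest of the way.

```bash
python3 -m inch '[[[1,0,4],0],[[1.5,0,8],0],[[2,0,11],0],[[2,0,13],0],[[2,0,13],0]]'; python3 -m inch '[[[0,0,1],0],[[0,0,1],0]]'
```

```text
t: 13.32
tcp_pos: [0.582, 0.016, 0.018]
tool_rot: [180.0, -0.0, 65.0]
ft_force: [-0.9, 0.7, 3.1]
finger_gap: 0.0639
gripper_force: 5.0
t: 13.58
tcp_pos: [0.5821, 0.016, 0.0174]
tool_rot: [180.0, -0.0, 65.0]
ft_force: [-1.7, 1.4, 6.3]
finger_gap: 0.0642
gripper_force: 5.0
```

```bash
python3 -m inch '[[[0,0,-0.5],0],[[0,0,-0.5],0],[[0,0,-0.5],0],[[0,0,-0.5],0]]' 84 | tail -2; python3 -m inch '[[[0,0,-8],0],[[0,0,-25],0],[[-20,0,-60],0],[[-50,0,-100],0],[[-90,0,-140],0],[[-130,0,-170],0],[[-130,0,-170],0],[[-130,0,-170],0]]' 88 | head -3;python3 -m inch '[[[0,0,0],0],[[0,0,0],0]]' | head -3
python3 - <<'E'
from h import *
o=get_obs();im,d=get_image("wrist");X=world("wrist",d,o);np.savez("pics/w3.npz",im=im,X=X);cv2.imwrite("pics/w3.png",im[...,::-1])
im,d=get_image("top");X=world("top",d);np.savez("pics/t3.npz",im=im,X=X)
E
```

```text
finger_gap: 0.0837
gripper_force: 0.0
t: 15.08
tcp_pos: [0.5269, -0.1016, 0.1875]
tool_rot: [180.0, -0.0, 64.9]
t: 15.32
tcp_pos: [0.5264, -0.1009, 0.1857]
tool_rot: [-179.9, 0.0, 65.0]
```

View pics/w3.png

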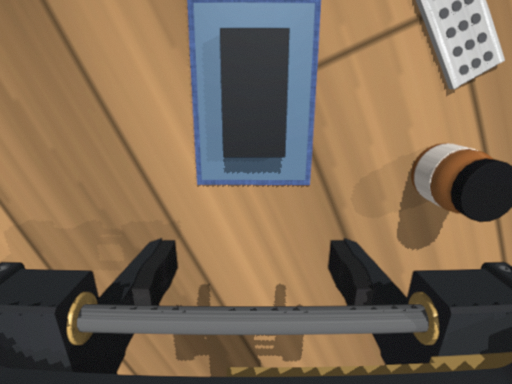

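The board lies slate up on the mat, spanning (220..289, 28..157), and the mat spans (190..320, 0..187). Next I'll measure how far it is off centre.

```bash
python3 - <<'E'
from h import *
f=np.load("pics/w3.npz");X,im=f["X"],f["im"];z=X[...,2];m=np.zeros(z.shape,bool);m[5:190,195:315]=1
print("board w",rect(X,m&(z>.018)&(z<.045)))
hsv=cv2.cvtColor(im,cv2.COLOR_RGB2HSV);m=np.zeros(z.shape,bool);m[0:195,180:330]=1;b=m&(hsv[...,0]>95)&(hsv[...,0]<125)&(hsv[...,1]>90)
print("mat w",rect(X,b))
f=np.load("pics/t3.npz");X,im=f["X"],f["im"];z=X[...,2];hsv=cv2.cvtColor(im,cv2.COLOR_RGB2HSV)
m=np.zeros(z.shape,bool);m[150:235,230:325]=1
print("board t",rect(X,m&(z>.017)&(z<.04)))
m=m&(hsv[...,0]>95)&(hsv[...,0]<125)&(hsv[...,1]>90);print("mat t",rect(X,m))
E
```

```text
board w {'c': [564.7, -22.4], 'mean': [566.1, -19.3, 29.2], 'wh': [119.7, 64.8], 'ang': 65.0, 'z': [27.9, 29.2, 30.4], 'n': 8601}
mat w {'c': [563.1, -24.3], 'mean': [553.8, -49.4, 3.4], 'wh': [187.1, 128.8], 'ang': 65.0, 'z': [2.1, 3.4, 4.6], 'n': 6918}
board t {'c': [564.5, -23.2], 'mean': [563.9, -22.5, 28.3], 'wh': [119.4, 64.3], 'ang': 64.8, 'z': [24.8, 28.4, 31.9], 'n': 1149}
mat t {'c': [556.4, -15.8], 'mean': [566.8, -14.7, 5.5], 'wh': [180.8, 150.0], 'ang': 65.1, 'z': [-0.7, 2.8, 7.0], 'n': 2028}
```

```bash
python3 plan.py 526.5 -101 187 65 507 235 160 71.4;python3 plan.py 526.5 -101 187 65 490 180 187 71.4
```

```text
[296.3, -159.7, 27.0] -0.112
[239.2, -151.8, 0.0] -0.112
```

```bash
python3 -m inch '[[[35,-22,0],-0.02],[[75,-47,0],-0.04],[[115,-73,0],-0.06],[[155,-98,0],-0.08],[[190,-120,0],-0.1],[[220,-140,0],-0.112],[[239,-152,0],-0.112],[[239,-152,0],-0.112]]' 70 | head -1; python3 -m inch '[[[0,0,0],0],[[0,0,0],0]]' | head -3
python3 - <<'E'
from h import *
o=get_obs();im,d=get_image("wrist");X=world("wrist",d,o);z=X[...,2];cv2.imwrite("pics/w4.png",im[...,::-1])
m=(z>.035)&(z<.055);m[255:]=0
m&=cv2.cvtColor(im,cv2.COLOR_RGB2HSV)[...,1]>80
k,l,s,c=cv2.connectedComponentsWithStats(m.astype(np.uint8));print(s.tolist())
print(o["tcp_pos"],o["tool_rot"],rect(X,m))
E
```

```text
t: 16.42
t: 16.68
tcp_pos: [0.4903, 0.1781, 0.1869]
tool_rot: [-180.0, 0.0, 71.3]
[[0, 0, 512, 384, 192100], [225, 66, 39, 89, 3369], [493, 66, 1, 1, 1], [483, 68, 3, 1, 3], [18, 107, 2, 1, 2], [21, 107, 120, 92, 1113], [44, 119, 1, 1, 1], [58, 124, 1, 1, 1], [62, 126, 1, 1, 1], [75, 131, 1, 1, 1], [466, 130, 1, 1, 1], [469, 131, 9, 3, 9], [83, 135, 1, 1, 1], [480, 134, 1, 1, 1], [109, 146, 1, 1, 1], [38, 167, 1, 1, 1], [44, 170, 1, 1, 1], [66, 178, 1, 1, 1]]
[0.49034761 0.17812095 0.18688452] [-1.79989823e+02  2.65216012e-02  7.13204761e+01] {'c': [506.8, 249.6], 'mean': [507.5, 251.4, 46.0], 'wh': [79.7, 35.6], 'ang': 71.2, 'z': [44.6, 46.1, 47.3], 'n': 3369}
```

View pics/w4.png

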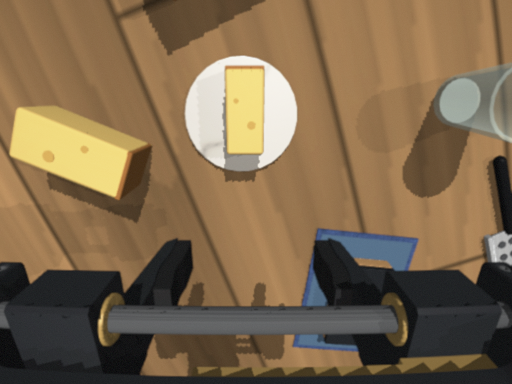

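The wrist view shows the small cheese on the coaster at (225..264, 66..155), in line with the tool. A tall decoy is at left, around (80,150), so I'll check its height before going down.

```bash
python3 - <<'E'
from h import *
f=np.load("pics/t3.npz");z=f["X"][...,2];X=f["X"]
for r in ((140,250,190,305),(90,170,130,228)):
    q=X[r[1]:r[3],r[0]:r[2]];q=q[q[...,2]>.03];print(np.percentile(q,[1,50,99],axis=0))
E
python3 plan.py 490.5 178.5 188 71.3 506.8 249.5 90 71.2; python3 plan.py 490.5 178.5 188 71.3 506.8 249.5 25.5 71.2
```

```text
[[0.28391616 0.2154157  0.03515388]
 [0.33761453 0.26722708 0.05671427]
 [0.38909012 0.31411238 0.06131115]]
[[0.46993769 0.37239053 0.0324818 ]
 [0.52646388 0.39978351 0.05655011]
 [0.58478711 0.4314559  0.06180525]]
[72.5, -7.3, 98.0] 0.002
[72.5, -7.3, 162.5] 0.002
```

```bash
python3 -m inch '[[[20,-2,30],0],[[45,-4,60],0],[[65,-6,85],0],[[72.5,-7.3,98],0],[[72.5,-7.3,98],0],[[72.5,-7.3,98],0]]' 70 | head -3; python3 -m inch '[[[0,0,16],0],[[0,0,32],0],[[0,0,48],0],[[0,0,58],0],[[0,0,63],0],[[0,0,63],0],[[0,0,63],0]]' | head -4; python3 -m inch '[[[0,0,0],0],[[0,0,0],0],[[0,0,0],0],[[0,0,0],0],[[0,0,0],0],[[0,0,0],0],[[0,0,0],0],[[0,0,0],0]]' 25 15
```

```text
t: 17.48
tcp_pos: [0.5071, 0.2496, 0.09]
tool_rot: [179.9, -0.0, 71.4]
t: 18.35
tcp_pos: [0.507, 0.2503, 0.0265]
tool_rot: [180.0, -0.0, 71.4]
ft_force: [0.0, -0.5, 0.8]
t: 19.35
tcp_pos: [0.5066, 0.25, 0.0262]
tool_rot: [180.0, -0.0, 71.4]
ft_force: [-0.5, -0.1, 1.4]
finger_gap: 0.0359
gripper_force: 15.0
```

```bash
python3 -m inch '[[[0,0,-12],0],[[0,0,-30],0],[[0,0,-55],0],[[0,0,-75],0],[[0,0,-85],0],[[0,0,-85],0]]' 
python3 plan.py 506.8 250 112.5 71.4 564.7 -22.3 110 65
```

```text
t: 20.1
tcp_pos: [0.5072, 0.2503, 0.1124]
tool_rot: [179.9, -0.1, 71.4]
ft_force: [-0.8, -0.4, -2.3]
finger_gap: 0.0355
gripper_force: 15.0
[-239.6, 141.7, 2.5] 0.112
```

```bash
python3 -m inch '[[[-20,12,0],0.01],[[-55,33,0],0.03],[[-95,56,0],0.05],[[-135,80,0],0.07],[[-175,104,0],0.09],[[-208,123,0],0.11],[[-230,136,0],0.112],[[-239.5,141.7,2],0.112]]' | head -1; python3 -m inch '[[[0,0,0],0],[[0,0,0],0],[[0,0,0],0]]' | head -4;python3 -c "
from rig import *;o=get_obs();print(o['tcp_pos'],o['tool_rot'])"
```

```text
t: 21.1
t: 21.48
tcp_pos: [0.5641, -0.0212, 0.109]
tool_rot: [-180.0, -0.0, 65.0]
ft_force: [-0.1, 0.1, -1.3]
[ 0.56410074 -0.02120456  0.10897324] [-1.79981319e+02 -6.17840885e-03  6.50324832e+01]
```

```bash
python3 -m inch '[[[-0.7,1,14],0],[[-0.7,1,28],0],[[-0.7,1,42],0],[[-0.7,1,52],0],[[-0.7,1,56],0],[[-0.7,1,57.5],0],[[-0.7,1,58.5],0],[[-0.7,1,58.5],0]]'; python3 -m inch '[[[0,0,0.5],0],[[0,0,1],0],[[0,0,1],0]]'|sed -n 2,4p
```

```text
t: 22.48
tcp_pos: [0.5653, -0.0233, 0.051]
tool_rot: [180.0, -0.0, 65.0]
ft_force: [-0.6, 0.6, -1.0]
finger_gap: 0.036
gripper_force: 15.0
tcp_pos: [0.5649, -0.0232, 0.0496]
tool_rot: [180.0, -0.0, 65.0]
ft_force: [0.7, -0.3, -1.3]
```

```bash
python3 -m inch '[[[0,0,0.5],0],[[0,0,1],0],[[0,0,1],0]]'|sed -n 2,4p;  python3 -m inch '[[[0,0,0.5],0],[[0,0,0.5],0],[[0,0,0.5],0]]'|sed -n 2,4p
```

```text
tcp_pos: [0.565, -0.0232, 0.0492]
tool_rot: [-180.0, 0.0, 65.0]
ft_force: [-3.1, -0.6, 5.5]
tcp_pos: [0.565, -0.0232, 0.0492]
tool_rot: [-180.0, 0.0, 65.0]
ft_force: [-4.8, 1.2, 9.4]
```

Contact, so I'll ease off a little, release, lift away and look.

```bash
python3 -m inch '[[[0,0,-1],0],[[0,0,-1],0]]'|sed -n 2,4p; python3 -m inch '[[[0,0,0],0],[[0,0,0],0],[[0,0,0],0],[[0,0,0],0]]' 64|sed -n 2,5p; python3 -m inch '[[[0,0,-10],0],[[0,0,-30],0],[[-5,0,-60],0],[[-30,0,-100],0],[[-70,0,-130],0],[[-110,0,-140],0],[[-125,0,-140],0],[[-125,0,-140],0]]'|sed -n 2,4p;  python3 -m inch '[[[0,0,0],0],[[0,0,0],0]]' | head -3
python3 - <<'E'
from h import *
o=get_obs();im,d=get_image("wrist");X=world("wrist",d,o);z=X[...,2];cv2.imwrite("pics/w5.png",im[...,::-1])
m=np.zeros(z.shape,bool);m[0:230,150:360]=1
print("cheese",rect(X,m&(z>.06)&(z<.08)));print("board",rect(X,m&(z>.018)))
im,d=get_image("top");X=world("top",d);z=X[...,2]
m=np.zeros(z.shape,bool);m[150:235,230:325]=1
print("cheese t",rect(X,m&(z>.055)&(z<.08)));print("board t",rect(X,m&(z>.017)&(z<.08)))
E
```

```text
tcp_pos: [0.5651, -0.0233, 0.0492]
tool_rot: [180.0, -0.0, 65.0]
ft_force: [-1.0, -0.1, 2.3]
tcp_pos: [0.5649, -0.0233, 0.049]
tool_rot: [-180.0, -0.0, 65.0]
ft_force: [1.3, -0.3, 0.3]
finger_gap: 0.0638
tcp_pos: [0.5116, -0.1369, 0.189]
tool_rot: [-180.0, -0.0, 64.8]
ft_force: [-0.6, -0.7, -0.1]
t: 25.6
tcp_pos: [0.5121, -0.1355, 0.1883]
tool_rot: [-179.9, -0.0, 65.0]
cheese {'c': [564.5, -25.8], 'mean': [564.8, -24.9, 69.0], 'wh': [75.6, 36.6], 'ang': 65.1, 'z': [67.5, 69.1, 70.3], 'n': 4452}
board {'c': [562.0, -28.3], 'mean': [561.4, -29.3, 51.1], 'wh': [105.3, 64.9], 'ang': 64.9, 'z': [28.2, 67.9, 70.1], 'n': 8102}
cheese t {'c': [565.2, -23.7], 'mean': [564.7, -23.3, 68.0], 'wh': [79.6, 35.8], 'ang': 64.6, 'z': [64.2, 68.3, 71.3], 'n': 472}
board t {'c': [564.6, -23.3], 'mean': [561.7, -21.0, 45.1], 'wh': [119.4, 64.6], 'ang': 64.8, 'z': [25.4, 31.2, 70.6], 'n': 1152}
```

View pics/w5.png

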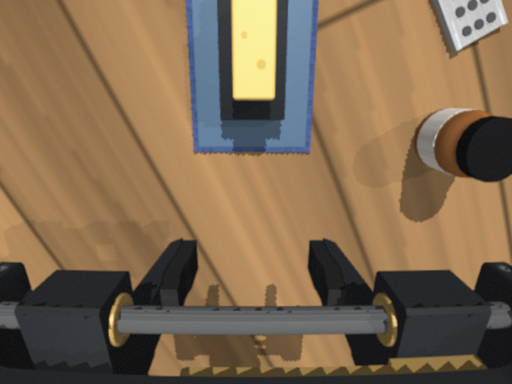

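The cheese is centred on the slate, at about (254,50) in this view, and the top camera puts it within 1 mm of the board's centre. The jar and grater haven't moved, so I'll hand it in.

```bash
python3 -c "
from rig import *;print(sign_off())"
```

```text
the job is handed in; nothing more can be done
None
```

The job is done and handed in at about 26 s: the board lies slate up, centred on the mat and aligned with it, and the small cheese stands upright in the middle of the slate, lengthwise, both within about 1–2 mm by the cameras; the tumbler, jar and grater were never touched.

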